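Lock, zero and release a rolling catch scale

ROBOT

A 6-joint arm with a two-finger parallel gripper is mounted at the origin on the work surface. World frame = base frame: x ahead of the robot, y to its left, z up, the work surface at z = 0. Lengths are in m, angles in rad, forces in N, time in s.
With the tool pointing down it reaches from about 0.4 to 0.925 m from the base axis. Payload 3.4 kg.
Tool frame: the origin (TCP) lies midway between the tips of the shut fingers; the grasp point (between the pads) lies bot.pinch_z behind it (bot.pinch_z is the distance from the TCP to the grasp point, in m); z points along the fingers, y is the line along which they close (so a half turn about z gives the same grasp; the last joint's range is limited). The gripper opens to 85 mm and grips with 20 to 120 N. Pads are 22 mm wide; open, the fingers measure 114 mm over their backs; the gripper's body (76 mm by 85 mm) begins 54 mm behind the grasp point. The pads swing forward as they close: fully open they stand 13 mm farther back than shut.
Start: joints at [-1.31, 0.307, 1.506, -0, 1.328, -0.073], TCP at [0.188, -0.543, 0.231] pointing down, gripper open.
Joint ranges: [-3.12, 3.12], [-1.05, 2.28], [0.14, 2.33], [-1.42, 4.57], [0.1, 2.73], [-2.68, 2.68]. Speed limits (rad/s): [2.57, 2.57, 3.14, 3.14, 3.14, 3.14].

INTERFACE

Orientations are given as a 3x3 rotation matrix whose columns are the frame's x, y, z axes.
In Python, from workcell import telemetry, viewer, ticket, bot gives the robot as it stands.
- The arm moves only by the tool apply_moves, never from a script. Its argument "commands" is one flat list of numbers, 7 for each row, row after row: the shift along the tool's x, y, z each as a share of 1000 mm, from -1 to 1, then the turn, a rotation vector about the tool's x, y, z each as a share of 8 degrees, from -1 to 1, then the opening, from 0 (shut) to 1 (fully open). A call has exactly 8 rows; each row shifts and turns the commanded pose from where the row before left it, along the tool's axes as they then stand; what a row does not reach is not made up. A row lasts 1/8 s, in which the tool goes at most 62.5 mm and 10.7 degrees, less where a joint would pass 70% of its speed; a pose out of reach is approached as far as the arm can. A call with a number of a shift or a turn outside -1 to 1 is refused whole. A call with a gripper value outside its range is refused whole. The fingers move at their own pace and stop on an object; "force" is the grip in N (left out, the last holds). Time passes only in rows, so rows that do not move let the fingers close, or fill a call up. It gives the time, the measured TCP pose, the force, the opening and the grip force at its end, in the units of the state.
- telemetry.read_state(): the state, without advancing time (a new reading comes with each control period).
- viewer.capture(name): name is "scene" or "side" or "wrist"; returns the picture (480x640x3 uint8, blue, green, red); there is no depth.
- viewer.camera_model(name): a dict with "fx", "fy", "cx", "cy" (pixels), "T" (4x4, takes a point from camera to world coordinates). Camera axes: x right, y down, z forward; pixel columns grow to the right and rows downward; lengths in m; the calibration is good to about 2 mm. A picture is of the moment at which its call begins: read the wrist's pose just before it. camera_model takes no time and is no camera call; for the wrist camera it gives the pose at the moment of the call.
- ticket.close_job(): hands the job in; it is judged then, once.
Trained networks look in the newest picture that a camera, given by its name, has taken for a name from the list of things; names that differ only in an ending like _2 or _b are one class to them, and where a whole thing is asked for, a point or a joint stands for the part that bears it (a point fixed in the world has none). Each returns a list of dicts, best first, with "p" (0 to 1); they miss things now and then, are a little off and sometimes report something else, mostly with a low value. They report only what shows in the picture. A call takes as long as a camera call. They do not tell look-alikes from the thing itself.
- viewer.regions_of(camera, name): "region" (480x640 bool, what is visible of it) and "extent" ([left, top, right, bottom] in pixels, round what is visible of it).
The state is a dict: "time": time; "joints": joint angles; "joint_velocities": joint speeds; "joint_efforts": joint torques, N m; "position": TCP position; "eef_rot": TCP orientation; "ft_force": force on the tool from outside, world axes, zero at the start; "ft_torque": the same for the moment, N m; "grip_width": finger opening in m; "gripper_force": force on a finger pad.
Only numpy, scipy, OpenCV 4.12 (cv2) and the standard library are available. Lean on these libraries where they do the work, as an engineer would, in place of code of your own. Each camera call takes 0.05 s, during which the arm holds its last target. There are 200 camera calls.

TASK

Zero the rolling scale with the empty tumbler standing on its pan: push the brake lever down until it locks, then press the flat key under the clear visor firmly but without ramming it, and keep it pressed for about a second. Then flick the brake lever up again to release it, and roll the carriage away from the robot until it rests against the end stop, with the tumbler still standing on the pan. Leave the other things on the bench alone.

Things in the scene. Friction and masses are not known exactly. Their poses are not given: they have to be found in the camera images.
- track: Two low aluminium rails fixed to the bench, 350 mm long, on which the grey weighing carriage rolls. Origin: centre of the rails on the bench surface. Its +x axis is the rolling direction, roughly away from the robot, and ends at a black rubber end stop (130 mm wide, 45 mm high); y is to the left, z up.
- carriage (a joint): How far the carriage has rolled along the track's +x: 0 = nearest the robot, 0.10 m = against the end stop. It rolls freely (about 1 N) unless the brake is locked, also when the lever is pushed. The carriage is a grey box 200 mm long (track x) by 150 mm wide, from 25 to 65 mm above the bench; its axes are parallel to the track's.
- push_face (a point): Centre of the flat upright front face (150 mm wide, 40 mm high) of the carriage, on the robot's side, 45 mm above the bench; axes as the track's. A good place to push the carriage; the visor overhangs a little behind it.
- key: Flat pale membrane key, 56 mm wide (y) by 28 mm (x), on a panel facing up and back to the robot, 30 degrees from level. Origin: centre of its outer face, 90 mm above the bench, 30 mm in +x from push_face. z points out of the face; y is the track's y. It gives only 2.5 mm (about 9 N), registers when at least 6 N is held for half a second; over 30 N damages it. Press it only with the brake locked.
- visor_edge (a point): Middle of the lower front edge of a fixed clear flat rain visor above the key (axes as the track's): 96 mm wide, 8 mm thick, level, reaching 41 mm back in +x; this edge is 55 mm higher than the key's centre and 9 mm nearer the robot. Upright cheeks 96 mm apart carry it, behind the key's centre. It bars the key from straight above; the way along the key's z axis is open.
- brake (a joint): Angle of the brake lever: 0 = up and free, 0.65 rad = its limit; it comes to rest at about 0.6 when locked. Over-centre: it snaps away from 0.30 rad to either end and stays there. Overcoming it takes about 0.55 N m (7 N at lever_grip).
- lever_grip (a point): Point on the brake lever's centre line, 85 mm from the hinge. The lever is a flat steel bar 22 mm wide (track y), 12 mm thick, 110 mm long, left (+y) of the carriage, pointing from the hinge to the robot (track -x), 0.5 rad above level when free, 0.1 rad below level when locked (51 mm above the bench here). x points along the bar to the hinge; 28 mm free each side.
- lever_hinge (a point): Hinge of the brake lever, 115 mm to the left of the carriage's middle, 60 mm above the bench; the lever turns about the track's y axis. It travels with the carriage. A grey spring housing, up to 84 mm above the bench, stands right behind it (+x). Below and in front of it runs a rubber brake strip on the bench, 28 mm high, 16 mm wide; on it the brake grips.
- pan_center (a point): Centre of the top face of the round steel scale pan, 124 mm in diameter, 85 mm above the bench, on the carriage.
- tumbler_mid (a point): Centre (half-way up) of the empty aluminium tumbler, 68 mm across the rim, 100 mm high, 110 g, standing loose on the pan; its z axis is its upright axis.
- tackle_box: Bystander: grey plastic tackle box with two black latches and a carrying handle, 246 x 166 mm, 137 mm high. Origin: centre of its underside.
- grip_ring: Bystander: steel ring, 90 mm outside, 16 mm high, with the ball resting in it. Origin: centre of its underside.
- ball_center (a point): Bystander: green hard massage ball, 66 mm diameter, resting in the steel ring. Its centre.
- roller: Bystander: wooden roller with two short handles, 68 mm thick, 180 mm high, standing on end. Origin: centre of its underside.
There are look-alikes about, which are no part of the job. Of the things that look like the part that bears tumbler_mid, the largest one is meant.

How it is judged:
On the way, in this order (a step that is already met when the one before it is completed fails the run):
1. the brake lever is pushed down and locked (value of joint brake above 0.5 rad), for 0.3 s.
2. with the brake locked, the key is held pressed with at least 6 N (contact force between key and anything else above 6 N and value of joint brake above 0.5 rad), for 0.4 s.
3. the key is let go and the brake lever is flicked up, free (value of joint brake below 0.1 rad and contact force between key and anything else below 1 N), for 0.2 s.
At the end, for the whole second after the job is handed in: The carriage stands still within 6 mm of the end stop, the brake lever is up (below 0.1 rad), the key is untouched, and the tumbler stands upright on the pan, its middle within 60 mm of the pan's middle (all of step 3 and value of joint carriage above 0.094 m and angle between tumbler_mid's own z axis and vertical below 0.1 rad and horizontal distance between tumbler_mid and pan_center below 0.06 m and height (world z) of tumbler_mid above 0.12 m and velocity of joint carriage between -0.01 and 0.01 m/s).
It fails at once if the key is pressed (over 3 N) while the brake is not locked (contact force between key and anything else above 3 N and value of joint brake below 0.4 rad).
It fails at once if the key is pushed with more than 30 N (contact force between key and anything else above 30 N).
It fails at once if the tumbler tips over (angle between tumbler_mid's own z axis and vertical above 0.6 rad).
It fails at once if a bystander (tackle box, ring, ball or roller) is shifted by over 30 mm (distance of any of tackle_box, grip_ring, roller, ball_center from where it was at the start of the episode above 0.03 m).
It also fails if it takes over 72 s, if anything falls off the work surface, if the arm or the gripper's body presses on something with over 40 N, if the wrist force passes 120 N, or if a joint passes its speed limit or range.

## Working session

There is one attempt and no reset: what is moved stays moved. The work goes in short steps, Python scripts to look and compute and a tool call to move; the robot and the scene stay as the last step left them, time stands still between calls to the robot, and variables do not carry over. Pictures are saved under pics/ and viewed, at most 10 in all, crops included, and the job is handed in when it is done.

Besides the shell and the picture viewer there is one more tool, called after ">>>" in YAML: its name, and indented under it one key for each argument. apply_moves: Moves the arm, as the interface text tells. Shift numbers are shares of 1000 mm and turn numbers shares of 8 degrees, none past 1 either way. Its arguments: {"type":"object","properties":{"commands":{"type":"array"},"force":{"type":"number"}},"required":["commands"]}

```bash
mkdir -p pics; ls
cat > h.py <<'E'
import numpy as np, cv2
from workcell import telemetry, viewer, ticket, bot
def ray(cam,u,v):
    m=viewer.camera_model(cam);T=np.array(m["T"])
    d=T[:3,:3]@np.array([(u-m["cx"])/m["fx"],(v-m["cy"])/m["fy"],1.]);return T[:3,3],d
def onz(cam,u,v,z):
    o,d=ray(cam,u,v);return o+d*(z-o[2])/d[2]
def proj(cam,P):
    m=viewer.camera_model(cam);T=np.linalg.inv(np.array(m["T"]));p=T[:3,:3]@np.asarray(P,float)+T[:3,3]
    return np.array([m["fx"]*p[0]/p[2]+m["cx"],m["fy"]*p[1]/p[2]+m["cy"]])
def tri(obs):
    A=np.zeros((3,3));b=np.zeros(3)
    for c,u,v in obs:
        o,d=ray(c,u,v);d=d/np.linalg.norm(d);M=np.eye(3)-np.outer(d,d);A+=M;b+=M@o
    return np.linalg.solve(A,b)
E
python3 - <<'E'
from h import *
print(bot.pinch_z)
ims=[]
for c in("scene","side"):
    im=viewer.capture(c);cv2.imwrite(f"pics/{c}0.png",im)
    print(c,np.round(np.array(viewer.camera_model(c)["T"]),3).tolist())
    for n in("carriage","pan_center","tumbler_mid","brake","key","visor_edge","track","tackle_box","grip_ring","roller","ball_center"):
        for r in viewer.regions_of(c,n)[:4]:
            ys,xs=np.nonzero(r["region"]);print(n,round(r["p"],2),np.round(r["extent"]),len(xs),xs.mean().round(1),ys.mean().round(1))
E
```

```text
pics
0.0187
scene [[-0.497, 0.577, -0.648, 1.438], [0.868, 0.343, -0.359, 0.405], [0.015, -0.741, -0.671, 0.983], [0.0, 0.0, 0.0, 1.0]]
carriage 0.72 [295. 237. 420. 337.] 5284 356.0 294.1
pan_center 0.58 [298. 239. 422. 335.] 5191 356.3 294.1
pan_center 0.49 [392. 259. 422. 300.] 402 407.0 278.3
tumbler_mid 0.97 [254. 285. 277. 322.] 590 267.3 302.7
tumbler_mid 0.9 [279. 250. 297. 282.] 519 290.3 265.5
tumbler_mid 0.86 [331. 254. 357. 301.] 1163 340.5 275.3
tumbler_mid 0.39 [475. 280. 502. 307.] 520 488.1 293.2
brake 0.62 [393. 260. 425. 302.] 427 406.6 278.2
key 0.52 [355. 268. 371. 271.] 65 363.0 268.0
key 0.21 [295. 242. 422. 335.] 5143 356.1 294.1
visor_edge 0.7 [299. 241. 422. 340.] 5111 356.0 294.4
track 0.93 [267. 236. 423. 374.] 7058 345.7 307.1
tackle_box 0.59 [173. 149. 263. 225.] 4582 218.6 186.2
grip_ring 0.81 [469. 287. 503. 313.] 305 482.5 304.2
roller 0.96 [470. 312. 512. 371.] 1862 491.9 340.5
ball_center 0.89 [478. 277. 504. 305.] 552 488.1 292.9
ball_center 0.65 [294. 238. 419. 336.] 5130 356.0 294.4
side [[-0.798, -0.375, 0.472, -0.133], [-0.603, 0.497, -0.624, 0.
[... 311 characters left out ...]
 266.] 428 307.7 252.1
brake 0.79 [239. 303. 276. 322.] 365 257.0 311.1
key 0.79 [272. 273. 291. 289.] 199 280.9 280.4
key 0.33 [144. 319. 182. 379.] 1591 162.2 349.4
visor_edge 0.79 [221. 246. 306. 319.] 4100 262.5 284.7
visor_edge 0.53 [225. 390. 265. 422.] 552 243.6 407.7
track 0.8 [200. 238. 318. 338.] 6375 258.4 287.1
tackle_box 0.96 [379. 173. 466. 248.] 4427 421.7 210.0
tackle_box 0.58 [272. 272. 289. 290.] 178 281.4 279.9
tackle_box 0.57 [219. 249. 309. 321.] 4161 262.9 284.6
grip_ring 0.66 [226. 388. 265. 423.] 511 244.8 408.4
grip_ring 0.57 [270. 275. 292. 291.] 208 281.6 280.2
roller 0.73 [147. 319. 180. 381.] 1591 162.7 349.1
ball_center 0.88 [225. 377. 256. 411.] 721 242.8 395.2
```

View pics/scene0.png

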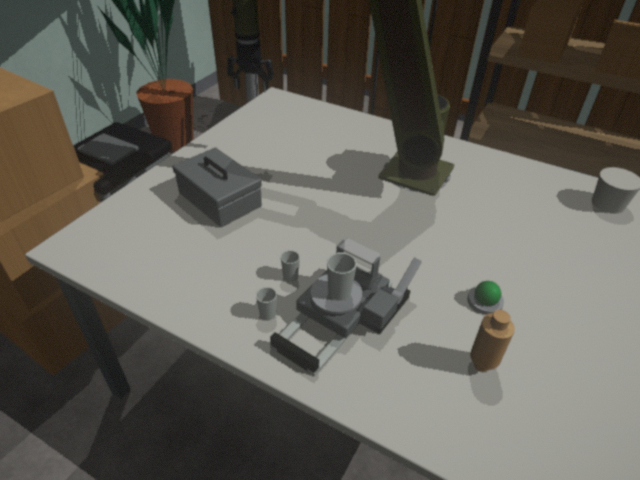

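View pics/side0.png

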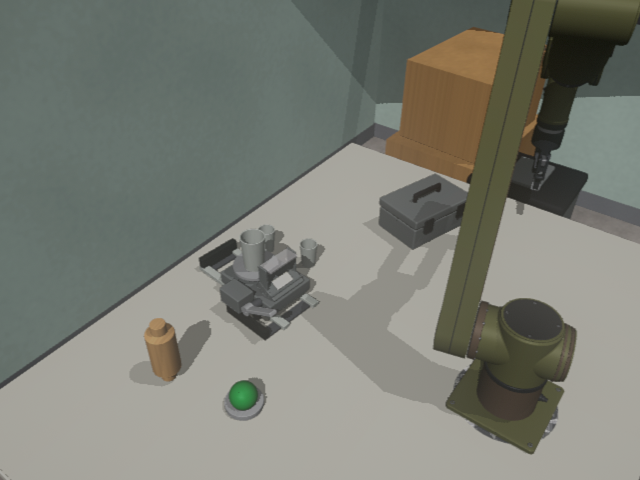

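The scene picture shows the carriage with the tall tumbler at about (340,275), the lever at (410,275) and the stop at (295,350). In the side picture the pale key is at (282,281). I'll enlarge both for point picking.

Run:
```python
import cv2,numpy as np
a=cv2.imread("pics/scene0.png")[225:375,262:432];b=cv2.imread("pics/side0.png")[215:365,190:330]
f=lambda i:cv2.convertScaleAbs(cv2.resize(i,None,fx=4,fy=4,interpolation=cv2.INTER_CUBIC)[:,:],alpha=1.5)
a=cv2.resize(a,None,fx=2.5,fy=2.5,interpolation=2);b=cv2.resize(b,None,fx=2.5,fy=2.5,interpolation=2)
cv2.imwrite("pics/c0.png",cv2.convertScaleAbs(np.hstack([a,b]),alpha=1.6))
```

```text
(no output)
```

View pics/c0.png

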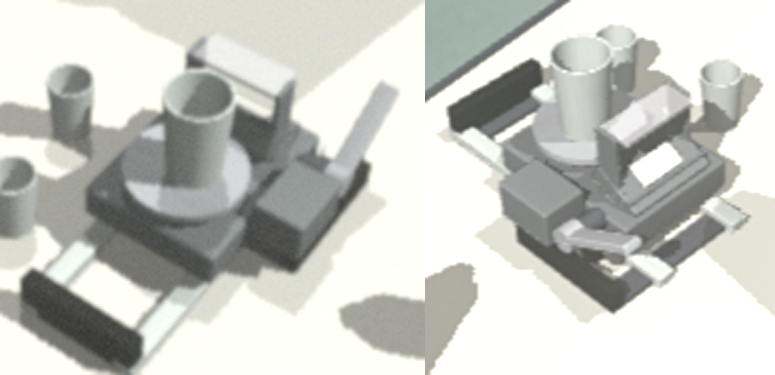

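```bash
cat > fit.py <<'E'
from h import *
from scipy.optimize import least_squares
S=lambda u,v:("scene",u/2.5+262,v/2.5+225)
D=lambda u,v:("side",(u-425)/2.5+190,v/2.5+215)
# (obs, fn(cx,px)->local track xyz)
L=[(S(212,260),lambda c,p:(c+.1,.075,.065)),(S(90,188),lambda c,p:(c+.1,-.075,.065)),
(D(722,157),lambda c,p:(c-.1,-.075,.065)),(D(632,214),lambda c,p:(c-.1,.075,.065)),
(S(187,171),lambda c,p:(p,0,.085)),(("side",280.9,280.4),lambda c,p:(c-.07,0,.090)),
(S(22,273),lambda c,p:(.175,-.065,.045)),(S(142,333),lambda c,p:(.175,.065,.045)),
(D(710,245),lambda c,p:(-.175,0,.012))]
def w(x,P):
    c,s=np.cos(x[2]),np.sin(x[2]);return np.array([x[0]+c*P[0]-s*P[1],x[1]+s*P[0]+c*P[1],P[2]])
f=lambda x:np.concatenate([proj(o[0],w(x,g(x[3],x[4])))-o[1:] for o,g in L])
if __name__=="__main__":
    # cache camera models
    _m={c:viewer.camera_model(c) for c in("scene","side")};viewer_cm=viewer.camera_model
    r=least_squares(f,[.75,-.0,0,0,0],loss="soft_l1")
    x=r.x;print(x.round(4));print(f(x).reshape(-1,2).round(1))
    for n,P in dict(push=(x[3]-.1,0,.045),key=(x[3]-.07,0,.09),visor=(x[3]-.079,0,.145),hinge=(x[3],.115,.06)).items():print(n,w(x,P).round(4))
    for c in("scene","side"):
      for n in("roller","ball_center","tackle_box"):pass
    print("ball",tri([("scene",488.1,292.9),("side",242.8,395.2)]),"tumb",tri([("scene",340.5,275.3),("side",252.1,247.6)]),"lever",tri([("scene",406.6,278.2),("side",257,311.1)]))
    print("roller",tri([("scene",491.9,340.5),("side",162.5,349.2)]))
E
python3 fit.py
```

```text
[ 0.6951  0.0572 -0.0977 -0.0257  0.0113]
[[ 0.6  0.4]
 [-2.9 -0.1]
 [ 1.1 -0. ]
 [-2.7  6.3]
 [-1.  -0.9]
 [ 1.2 -0.8]
 [ 1.5  0.3]
 [-0.5  4.4]
 [ 0.4  2.4]]
push [0.5701 0.0695 0.045 ]
key [0.5999 0.0665 0.09  ]
visor [0.591  0.0674 0.145 ]
hinge [0.6808 0.1742 0.06  ]
ball [0.46795121 0.37217405 0.03388627] tumb [0.70268183 0.06362924 0.14551455] lever [0.5788716  0.18829569 0.08713191]
roller [0.66537018 0.41983874 0.0956052 ]
```

```bash
cat >> h.py <<'E'
from scipy.spatial.transform import Rotation as Ro
def plan(p,R,n=8):
    "rows (constant, n) to reach p,R from measured pose; orientation and shift shares"
    s=telemetry.read_state();R0=np.array(s["eef_rot"]);p0=np.array(s["position"])
    rv=Ro.from_matrix(R0.T@R).as_rotvec(degrees=True)
    print("total shift tool(mm)",(R0.T@(np.array(p)-p0)*1000).round(1),"turn deg",rv.round(2))
E
python3 - <<'E'
from h import *
s=telemetry.read_state();R=np.array(s["eef_rot"]);print(R.round(3),s["position"],s["ft_force"],s["time"],s["grip_width"])
T=np.array(viewer.camera_model("wrist")["T"]);print((R.T@T[:3,:3]).round(3),R.T@(T[:3,3]-s["position"]),viewer.camera_model("wrist")["fx"])
yaw=-.098
Rd=np.array([[np.cos(yaw),np.sin(yaw),0],[np.sin(yaw),-np.cos(yaw),0],[0,0,-1]]);print(Rd.round(3))
plan([.55,.1,.35],Rd)
print(onz("scene",220,220,0),onz("side",420,245,0))
E
```

```text
[[ 0.945  0.328 -0.   ]
 [ 0.328 -0.945  0.   ]
 [-0.    -0.    -1.   ]] [ 0.18836452 -0.54327866  0.23129763] [-1.18151857  0.39972892 -0.43014364] 1.2 0.08559393073669347
[[ 0.    -0.957 -0.289]
 [ 1.    -0.     0.001]
 [-0.001 -0.289  0.957]] [ 0.07344683  0.00085627 -0.14182374] 338.1921672628308
[[ 0.995 -0.098  0.   ]
 [-0.098 -0.995  0.   ]
 [ 0.     0.    -1.   ]]
total shift tool(mm) [ 552.4 -489.3 -118.7] turn deg [-0.    0.   24.74]
[ 0.55533536 -0.4217339   0.        ] [ 0.42647506 -0.38574599  0.        ]
```

```bash
cat >> h.py <<'E'
def rows(p,R,n,g,p0=None,R0=None):
    "n interpolated rows to p,R"
    s=telemetry.read_state();R0=np.array(s["eef_rot"]) if R0 is None else R0;p0=np.array(s["position"]) if p0 is None else np.array(p0)
    dr=Ro.from_matrix(R0.T@R).as_rotvec()/n;d=(np.array(p)-p0)/n
    for i in range(n):
        print(",".join("%g"%v for v in [*(R0.T@d).round(4),*(np.degrees(dr)/8).round(3),g]),end=",\n" if i%8==7 else ", ")
        R0=R0@Ro.from_rotvec(dr).as_matrix()
def toolR(yaw,tilt,flip=True):
    "tool z = forward-tilted down in track frame; flip: tool x toward robot"
    z=np.array([np.sin(tilt),0,-np.cos(tilt)]);x=np.array([np.cos(tilt),0,np.sin(tilt)])*(-1 if flip else 1)
    return Ro.from_euler("z",yaw).as_matrix()@np.c_[x,np.cross(z,x),z]
E
python3 - <<'E'
from h import *
R=toolR(-.098,0);s=telemetry.read_state();rows([.47,.11,.26],R,24,0)
E
```

```text
0.02,-0.0219,-0.0012,-0,-0,-0.809,0, 0.0223,-0.0195,-0.0012,-0,-0,-0.809,0, 0.0244,-0.0168,-0.0012,-0,-0,-0.809,0, 0.0261,-0.014,-0.0012,-0,-0,-0.809,0, 0.0275,-0.0109,-0.0012,-0,-0,-0.809,0, 0.0286,-0.0078,-0.0012,-0,-0,-0.809,0, 0.0293,-0.0045,-0.0012,-0,-0,-0.809,0, 0.0296,-0.0012,-0.0012,-0,-0,-0.809,0,
0.0296,0.0022,-0.0012,-0,-0,-0.809,0, 0.0291,0.0055,-0.0012,-0,-0,-0.809,0, 0.0283,0.0087,-0.0012,-0,-0,-0.809,0, 0.0272,0.0119,-0.0012,-0,-0,-0.809,0, 0.0257,0.0149,-0.0012,-0,-0,-0.809,0, 0.0238,0.0177,-0.0012,-0,-0,-0.809,0, 0.0217,0.0202,-0.0012,-0,-0,-0.809,0, 0.0193,0.0225,-0.0012,-0,-0,-0.809,0,
0.0166,0.0246,-0.0012,-0,-0,-0.809,0, 0.0137,0.0263,-0.0012,-0,-0,-0.809,0, 0.0107,0.0277,-0.0012,-0,-0,-0.809,0, 0.0075,0.0287,-0.0012,-0,-0,-0.809,0, 0.0042,0.0293,-0.0012,-0,-0,-0.809,0, 0.0009,0.0296,-0.0012,-0,-0,-0.809,0, -0.0025,0.0295,-0.0012,-0,-0,-0.809,0, -0.0058,0.0291,-0.0012,-0,-0,-0.809,0,
```

>>> apply_moves:
  commands: [0.02,-0.022,-0.0012,0,0,-0.81,0,0.0223,-0.0195,-0.0012,0,0,-0.81,0,0.0244,-0.0168,-0.0012,0,0,-0.81,0,0.026,-0.014,-0.0012,0,0,-0.81,0,0.0275,-0.011,-0.0012,0,0,-0.81,0,0.0286,-0.0078,-0.0012,0,0,-0.81,0,0.0293,-0.0045,-0.0012,0,0,-0.81,0,0.0296,-0.0012,-0.0012,0,0,-0.81,0]

```text
time: 2.2
position: [0.2821, -0.3246, 0.2411]
eef_rot: [[0.323, 0.946, 0.0], [0.946, -0.323, -0.0], [-0.0, 0.0, -1.0]]
ft_force: [0.4, 0.3, 0.5]
grip_width: 0.0
gripper_force: 0.0
```

>>> apply_moves:
  commands: [0.0296,0.0022,-0.0012,0,0,-0.81,0,0.029,0.0055,-0.0012,0,0,-0.81,0,0.0283,0.0087,-0.0012,0,0,-0.81,0,0.0272,0.012,-0.0012,0,0,-0.81,0,0.0257,0.015,-0.0012,0,0,-0.81,0,0.0238,0.0177,-0.0012,0,0,-0.81,0,0.0217,0.02,-0.0012,0,0,-0.81,0,0.0193,0.0225,-0.0012,0,0,-0.81,0]

```text
time: 3.2
position: [0.3756, -0.1066, 0.2508]
eef_rot: [[-0.545, 0.839, 0.001], [0.839, 0.545, -0.0], [-0.001, 0.0, -1.0]]
ft_force: [-0.2, 0.7, 0.8]
grip_width: -0.0001
gripper_force: 0.0
```

>>> apply_moves:
  commands: [0.0166,0.0246,-0.0012,0,0,-0.81,0,0.0137,0.0263,-0.0012,0,0,-0.81,0,0.0107,0.0277,-0.0012,0,0,-0.81,0,0.0075,0.0287,-0.0012,0,0,-0.81,0,0.0042,0.0293,-0.0012,0,0,-0.81,0,0.0009,0.0296,-0.0012,0,0,-0.81,0,-0.0025,0.0295,-0.0012,0,0,-0.81,0,-0.0058,0.029,-0.0012,0,0,-0.81,0]

```text
time: 4.2
position: [0.4687, 0.1115, 0.2603]
eef_rot: [[-0.996, 0.089, 0.0], [0.089, 0.996, -0.0], [-0.0, 0.0, -1.0]]
ft_force: [0.7, -0.5, 0.0]
grip_width: -0.0
gripper_force: 0.0
```

Run:
```python
from h import *
im=viewer.capture("wrist");s=telemetry.read_state();print(s["position"],np.array(s["eef_rot"]).round(3).tolist(),s["joints"],s["ft_force"])
cv2.imwrite("pics/w1.png",cv2.convertScaleAbs(im,alpha=1.4))
np.save("T1.npy",viewer.camera_model("wrist")["T"])
for n in("key","brake","visor_edge","push_face","pan_center"):
    for r in viewer.regions_of("wrist",n)[:3]:
        ys,xs=np.nonzero(r["region"]);print(n,round(r["p"],2),np.round(r["extent"]),len(xs),xs.mean().round(1),ys.mean().round(1))
```

```text
[0.47072413 0.11451406 0.26052704] [[-0.996, 0.085, 0.003], [0.085, 0.996, 0.004], [-0.002, 0.004, -1.0]] [ 0.14904446  0.15458092  1.64088579  0.00316678  1.34297718 -1.33722696] [ 1.20154254  2.49747132 -0.39004461]
key 0.49 [267. 328. 280. 341.] 152 272.9 334.1
brake 0.85 [386. 272. 423. 340.] 1547 404.1 304.7
brake 0.19 [230. 271. 430. 411.] 5173 318.8 317.3
visor_edge 0.87 [230. 272. 426. 408.] 4855 318.1 317.0
push_face 0.62 [551. 317. 640. 431.] 5847 601.6 361.7
pan_center 0.93 [227. 275. 425. 407.] 5154 318.5 317.3
```

View pics/w1.png

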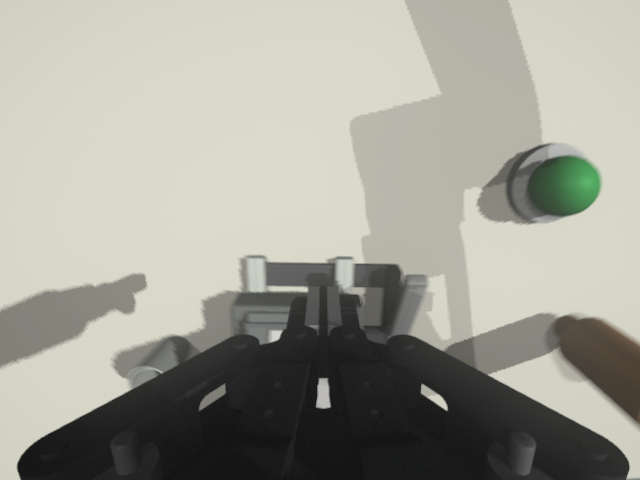

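The wrist view has the robot at the top. The gripper hides the far side, with the key near (273,334), the lever at about (405,300) and the ball at (560,185). I'll move 60 mm forward for a clear view.

>>> apply_moves:
  commands: [-0.016,0,0,0,0,0,0,-0.016,0,0,0,0,0,0,-0.016,0,0,0,0,0,0,-0.016,0,0,0,0,0,0,0,0,0,0,0,0,0,0,0,0,0,0,0,0,0,0,0,0,0,0,0,0,0,0,0,0,0,0]

```text
time: 5.5
position: [0.5316, 0.1047, 0.2603]
eef_rot: [[-0.996, 0.093, -0.0], [0.093, 0.996, 0.0], [0.0, 0.0, -1.0]]
ft_force: [-0.6, 0.2, 0.1]
grip_width: 0.0002
gripper_force: 0.0
```

Run:
```python
from h import *
T=viewer.camera_model("wrist")["T"];im=viewer.capture("wrist");s=telemetry.read_state();print(s["position"],np.array(s["eef_rot"]).round(3).tolist())
np.save("T1.npy",T)
c=im[180:380,200:460];cv2.imwrite("pics/w2.png",cv2.resize(cv2.convertScaleAbs(c,alpha=1.4),None,fx=3,fy=3,interpolation=2))
for n in("key","brake"):
    for r in viewer.regions_of("wrist",n)[:3]:
        ys,xs=np.nonzero(r["region"]);print(n,round(r["p"],2),np.round(r["extent"]),len(xs),xs.mean().round(1),ys.mean().round(1))
```

```text
[0.53173139 0.10463727 0.26032767] [[-0.996, 0.093, 0.0], [0.093, 0.996, 0.0], [-0.0, 0.0, -1.0]]
key 0.64 [560. 271. 640. 360.] 4698 606.4 305.2
brake 0.69 [388. 207. 431. 299.] 2303 408.6 252.7
```

View pics/w2.png

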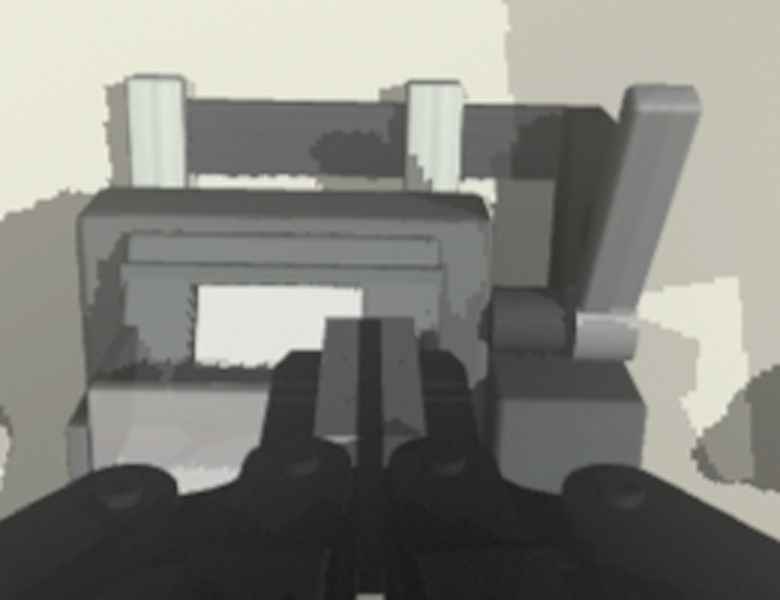

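The near view shows the key's robot-side edge from (197,285) to (363,289) in the crop, the top front edge of the carriage from (80,218) to (490,220), the visor's left corner at (92,383), and the lever tip at (635–700, 90–112) with its hinge at about (607,320).

```bash
cat > fit2.py <<'E'
from h import *
from scipy.optimize import least_squares
T1=np.linalg.inv(np.load("T1.npy"));m=viewer.camera_model("wrist")
def pr(P):
    p=T1[:3,:3]@P+T1[:3,3];return np.array([m["fx"]*p[0]/p[2]+m["cx"],m["fy"]*p[1]/p[2]+m["cy"]])
c3,s3=np.cos(np.pi/6),.5
k=lambda a,b:(.03+a*c3,b,.09+a*s3)
# hinge (hx,hy); lever pts: s along, t up
lv=lambda x,s,t,b:(x[3]-s*np.cos(.5)+t*np.sin(.5),x[4]+b,.06+s*np.sin(.5)+t*np.cos(.5))
L=[((80,218),lambda x:(0,-.075,.065)),((490,220),lambda x:(0,.075,.065)),((98,193),lambda x:(0,-.072,.025)),((487,195),lambda x:(0,.073,.025)),
((197,285),lambda x:k(-.014,-.028)),((363,289),lambda x:k(-.014,.028)),((92,383),lambda x:(.021,-.048,.149)),
((630,112),lambda x:lv(x,.11,.006,-.011)),((699,115),lambda x:lv(x,.11,.006,.011)),((607,320),lambda x:(x[3],x[4],.066))]
def w(x,P):
    c,s=np.cos(x[2]),np.sin(x[2]);return np.array([x[0]+c*P[0]-s*P[1],x[1]+s*P[0]+c*P[1],P[2]])
f=lambda x:np.concatenate([pr(w(x,g(x)))-(np.array(o)/3+[200,180]) for o,g in L])
x=least_squares(f,[.57,.07,-.1,.1,.115],loss="soft_l1").x
if __name__=="__main__":
    print(x.round(4));print(f(x).reshape(-1,2).round(1))
    for n,P in dict(key=(.03,0,.09),visor=(.021,0,.145),hinge=(x[3],x[4],.06),gripdown=(x[3]-.0846,x[4],.051),gripup=(x[3]-.0746,x[4],.101)).items():print(n,w(x,P).round(4))
E
python3 fit2.py
```

```text
[ 0.5707  0.0705 -0.0989  0.0422  0.1148]
[[-3.   0.3]
 [ 2.8  0.4]
 [ 3.2 -2.5]
 [-2.1 -2.4]
 [ 0.6  0.6]
 [ 0.3 -0.5]
 [-1.   1.9]
 [-0.3 -0. ]
 [ 2.3 -0.9]
 [-1.2  4.3]]
key [0.6006 0.0675 0.09  ]
visor [0.5916 0.0684 0.145 ]
hinge [0.624  0.1805 0.06  ]
gripdown [0.5399 0.1889 0.051 ]
gripup [0.5498 0.1879 0.101 ]
```

>>> apply_moves:
  commands: [0.0005,0.0215,0,0,0,0,0,0.0005,0.021,0,0,0,0,0,0.0005,0.021,0,0,0,0,0,0,0.021,0.02,0,0,0,0,0,0,0.04,0,0,0,0,0,0,0.04,0,0,0,0,0,0,0.03,0,0,0,0,0,0,0,0,0,0,0]

```text
time: 6.65
position: [0.5363, 0.1891, 0.1276]
eef_rot: [[-0.996, 0.092, -0.006], [0.092, 0.996, -0.002], [0.006, -0.002, -1.0]]
ft_force: [-0.7, -0.3, -0.4]
grip_width: -0.0002
gripper_force: 0.0
```

>>> apply_moves:
  commands: [0,0,0.01,0,0,0,0,0,0,0.01,0,0,0,0,0,0,0.01,0,0,0,0,0,0,0.01,0,0,0,0,0,0,0.01,0,0,0,0,0,0,0.01,0,0,0,0,0,0,0.008,0,0,0,0,0,0,0,0,0,0,0]

```text
time: 7.65
position: [0.5378, 0.1885, 0.061]
eef_rot: [[-0.996, 0.093, -0.002], [0.093, 0.996, -0.001], [0.002, -0.001, -1.0]]
ft_force: [-0.3, 0.8, 0.5]
grip_width: -0.0002
gripper_force: 0.0
```

Run:
```python
from h import *
im=viewer.capture("side");s=telemetry.read_state();print(s["position"],s["ft_force"])
c=im[215:365,170:330];cv2.imwrite("pics/s1.png",cv2.convertScaleAbs(cv2.resize(c,None,fx=3,fy=3,interpolation=2),alpha=1.5))
```

```text
[0.53822211 0.18866491 0.06148768] [-0.7264073  -0.03405298 -0.53841393]
```

View pics/s1.png

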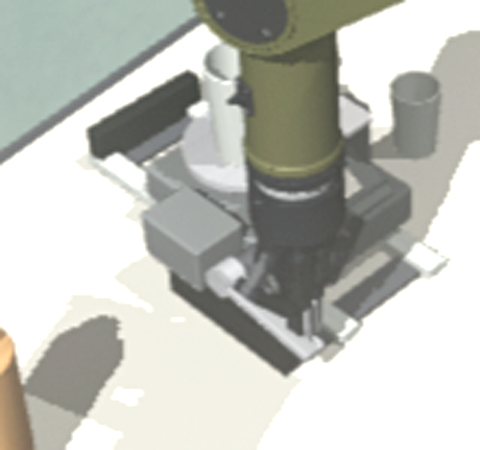

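The lever now lies down at about (265,310) with no force on the tool, so it is locked, and the tumbler still stands. Next I'll lift off and tilt towards the key.

Run:
```python
from fit2 import *
R=toolR(x[2],np.pi/6);s=telemetry.read_state();R0=np.array(s["eef_rot"])
p1=np.array(s["position"])+[0,0,.13]
nrm=np.array([-.5,0,c3])
pk=np.array([.03-.003*c3,0,.09-.003*s3]);print(w(x,pk))
rows(w(x,pk+.1*nrm),R,8,0,p1,R0)
```

```text
[0.59798175 0.06779253 0.0885    ]
-0.0026,-0.0143,0.0021,0.001,-0.47,0.005,0, -0.0025,-0.0143,0.0022,0.001,-0.47,0.005,0, -0.0023,-0.0143,0.0024,0.001,-0.47,0.005,0, -0.0022,-0.0143,0.0025,0.001,-0.47,0.005,0, -0.002,-0.0143,0.0027,0.001,-0.47,0.005,0, -0.0018,-0.0143,0.0028,0.001,-0.47,0.005,0, -0.0017,-0.0143,0.0029,0.001,-0.47,0.005,0, -0.0015,-0.0143,0.003,0.001,-0.47,0.005,0,
```

>>> apply_moves:
  commands: [0,0,-0.02,0,0,0,0,0,0,-0.03,0,0,0,0,0,0,-0.03,0,0,0,0,0,0,-0.03,0,0,0,0,0,0,-0.02,0,0,0,0,0,0,0,0,0,0,0,0,0,0,0,0,0,0,0,0,0,0,0,0,0]

```text
time: 8.7
position: [0.5377, 0.1886, 0.1909]
eef_rot: [[-0.996, 0.093, -0.002], [0.093, 0.996, -0.001], [0.002, -0.001, -1.0]]
ft_force: [0.4, -0.2, -0.6]
grip_width: 0.0003
gripper_force: 0.0
```

>>> apply_moves:
  commands: [-0.0026,-0.0143,0.002,0.001,-0.47,0.005,0,-0.0025,-0.0143,0.0022,0.001,-0.47,0.005,0,-0.0023,-0.0143,0.0024,0.001,-0.47,0.005,0,-0.0022,-0.0143,0.0025,0.001,-0.47,0.005,0,-0.002,-0.0143,0.0027,0.001,-0.47,0.005,0,-0.0018,-0.0143,0.0028,0.001,-0.47,0.005,0,-0.0017,-0.0143,0.003,0.001,-0.47,0.005,0,-0.0015,-0.0143,0.003,0.001,-0.47,0.005,0]

```text
time: 9.7
position: [0.5479, 0.0725, 0.1748]
eef_rot: [[-0.861, 0.099, 0.499], [0.085, 0.995, -0.049], [-0.502, 0.0, -0.865]]
ft_force: [-0.5, -0.4, 0.4]
grip_width: 0.0003
gripper_force: 0.0
```

>>> apply_moves:
  commands: [0,0,0,0,0,0,0,0,0,0,0,0,0,0,0,0,0,0,0,0,0,0,0,0,0,0,0,0,0,0,0,0,0,0,0,0,0,0,0,0,0,0,0,0,0,0,0,0,0,0,0,0,0,0,0,0]

```text
time: 10.7
position: [0.5485, 0.0729, 0.1757]
eef_rot: [[-0.861, 0.099, 0.499], [0.086, 0.995, -0.049], [-0.501, 0.0, -0.865]]
ft_force: [-0.4, 0.6, -0.7]
grip_width: -0.0003
gripper_force: 0.0
```

Run:
```python
from fit2 import *
T=viewer.camera_model("wrist")["T"];im=viewer.capture("wrist");np.save("T2.npy",T)
nrm=np.array([-.5,0,c3]);pk=np.array([.03-.003*c3,0,.09-.003*s3])
plan(w(x,pk),toolR(x[2],np.pi/6));print(telemetry.read_state()["position"])
for P in [k(-.014,-.028),k(-.014,.028),k(.014,-.028),k(.014,.028),(.021,-.048,.145),(.021,.048,.145),(0,-.075,.065),(0,.075,.065),pk]:
    q=proj("wrist",w(x,P)); print(q.round(1)); cv2.circle(im,tuple(int(v) for v in q.round()),2,(0,0,255),-1)
cv2.imwrite("pics/w3.png",cv2.convertScaleAbs(cv2.resize(im[120:420,150:500],None,fx=2,fy=2,interpolation=2),alpha=1.4))
```

```text
total shift tool(mm) [  0.7  -0.2 100.4] turn deg [ 0.01  0.08 -0.02]
[0.54855957 0.07289698 0.17571113]
[285.8 226.6]
[361.7 226.6]
[287.  262.2]
[360.4 262.2]
[246.5 300.3]
[401.3 300.3]
[221.9 192.1]
[425.6 192.1]
[323.7 240.8]
```

View pics/w3.png

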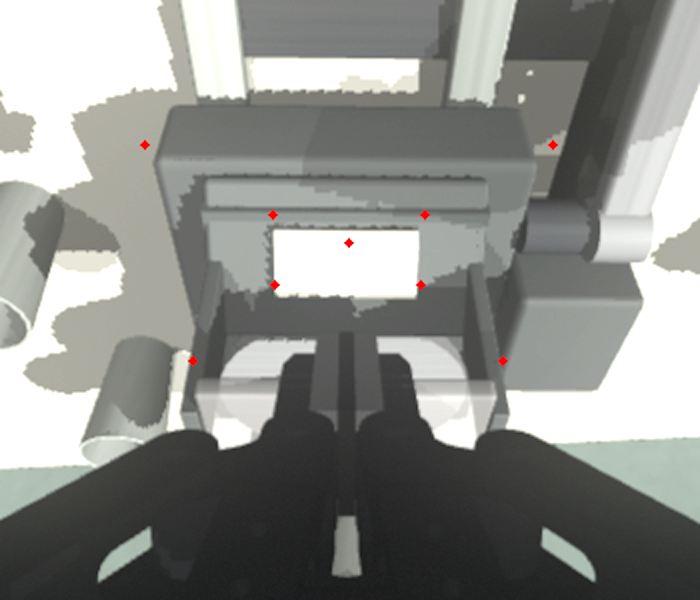

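The red prediction sits about 7 px (roughly 7 mm) short: the carriage rolled slightly in +x during the lever push. The key's true corners in the crop are (273,229), (418,229), (276,297) and (418,297). I'll refit from these.

```bash
cat > fit3.py <<'E'
import fit2
from fit2 import *
fit2.T1=np.linalg.inv(np.load("T2.npy"))
L3=[((273,229),k(-.014,-.028)),((418,229),k(-.014,.028)),((276,297),k(.014,-.028)),((418,297),k(.014,.028)),((158,158),(0,-.075,.065)),((535,160),(0,.075,.065)),((175,108),(0,-.075,.025)),((525,108),(0,.075,.025)),((195,378),(.021,-.048,.145)),((495,378),(.021,.048,.145))]
f3=lambda y:np.concatenate([fit2.pr(w(y,np.array(P)))-(np.array(o)/2+[150,120]) for o,P in L3])
y=least_squares(f3,x[:3],loss="soft_l1").x
if __name__=="__main__":
    print(y.round(4),x.round(4));print(f3(y).reshape(-1,2).round(1))
    pk=np.array([.03-.003*c3,0,.09-.003*s3]);plan(w(y,pk),toolR(y[2],np.pi/6))
E
python3 fit3.py
```

```text
[ 0.5797  0.0691 -0.0993] [ 0.5707  0.0705 -0.0989  0.0422  0.1148]
[[-0.4  0.6]
 [ 1.   0.7]
 [-0.8  1.1]
 [-0.2  1.1]
 [-5.2  2.6]
 [ 4.8  1.6]
 [-4.1 -3.5]
 [ 0.2 -3.5]
 [ 0.5 -0.8]
 [ 0.6 -0.8]]
total shift tool(mm) [ -7.1  -0.7 104.9] turn deg [ 0.03  0.08 -0.  ]
```

>>> apply_moves:
  commands: [-0.0035,0,0.015,0,0,0,0,-0.0035,-0.0007,0.02,0,0,0,0,0,0,0.02,0,0,0,0,0,0,0.02,0,0,0,0,0,0,0.015,0,0,0,0,0,0,0.008,0,0,0,0,0,0,0,0,0,0,0,0,0,0,0,0,0,0]

```text
time: 11.75
position: [0.6034, 0.0668, 0.0948]
eef_rot: [[-0.861, 0.099, 0.499], [0.086, 0.995, -0.049], [-0.502, 0.0, -0.865]]
ft_force: [-0.8, -0.3, 0.8]
grip_width: 0.0002
gripper_force: 0.0
```

Run:
```python
from fit3 import *
pk=np.array([.03-.003*c3,0,.09-.003*s3]);plan(w(y,pk),toolR(y[2],np.pi/6))
```

```text
total shift tool(mm) [ 0.1 -0.1  7.2] turn deg [ 0.03  0.11 -0.  ]
```

>>> apply_moves:
  commands: [0,0,0.001,0,0,0,0,0,0,0.001,0,0,0,0,0,0,0.001,0,0,0,0,0,0,0.001,0,0,0,0,0,0,0,0,0,0,0,0,0,0,0,0,0,0,0,0,0,0,0,0,0,0,0,0,0,0,0,0]

```text
time: 12.75
position: [0.6054, 0.0666, 0.0909]
eef_rot: [[-0.861, 0.099, 0.499], [0.086, 0.995, -0.049], [-0.501, 0.0, -0.865]]
ft_force: [-0.4, 0.5, -0.8]
grip_width: 0.0
gripper_force: 0.0
```

>>> apply_moves:
  commands: [0,0,0.001,0,0,0,0,0,0,0.001,0,0,0,0,0,0,0,0,0,0,0,0,0,0,0,0,0,0,0,0,0,0,0,0,0,0,0,0,0,0,0,0,0,0,0,0,0,0,0,0,0,0,0,0,0,0]

```text
time: 13.75
position: [0.6064, 0.0665, 0.0892]
eef_rot: [[-0.861, 0.099, 0.499], [0.086, 0.995, -0.049], [-0.501, 0.0, -0.865]]
ft_force: [-0.8, 0.4, -0.4]
grip_width: 0.0001
gripper_force: 0.0
```

>>> apply_moves:
  commands: [0,0,0.001,0,0,0,0,0,0,0.0005,0,0,0,0,0,0,0,0,0,0,0,0,0,0,0,0,0,0,0,0,0,0,0,0,0,0,0,0,0,0,0,0,0,0,0,0,0,0,0,0,0,0,0,0,0,0]

```text
time: 14.75
position: [0.6072, 0.0664, 0.0879]
eef_rot: [[-0.861, 0.099, 0.499], [0.086, 0.995, -0.049], [-0.501, 0.0, -0.865]]
ft_force: [-0.1, 0.8, 2.1]
grip_width: 0.0
gripper_force: 1.2
```

>>> apply_moves:
  commands: [0,0,0.001,0,0,0,0,0,0,0,0,0,0,0,0,0,0,0,0,0,0,0,0,0,0,0,0,0,0,0,0,0,0,0,0,0,0,0,0,0,0,0,0,0,0,0,0,0,0,0,0,0,0,0,0,0]

```text
time: 15.75
position: [0.6077, 0.0664, 0.0871]
eef_rot: [[-0.861, 0.099, 0.499], [0.086, 0.995, -0.049], [-0.501, 0.0, -0.865]]
ft_force: [-2.2, 0.3, 4.9]
grip_width: 0.0001
gripper_force: 2.8
```

>>> apply_moves:
  commands: [0,0,0.0006,0,0,0,0,0,0,0.0006,0,0,0,0,0,0,0,0,0,0,0,0,0,0,0,0,0,0,0,0,0,0,0,0,0,0,0,0,0,0,0,0,0,0,0,0,0,0,0,0,0,0,0,0,0,0]

```text
time: 16.75
position: [0.6083, 0.0663, 0.0864]
eef_rot: [[-0.861, 0.099, 0.499], [0.086, 0.995, -0.049], [-0.502, 0.0, -0.865]]
ft_force: [-3.7, -0.8, 7.6]
grip_width: 0.0003
gripper_force: 4.3
```

>>> apply_moves:
  commands: [0,0,0.0008,0,0,0,0,0,0,0,0,0,0,0,0,0,0,0,0,0,0,0,0,0,0,0,0,0,0,0,0,0,0,0,0,0,0,0,0,0,0,0,0,0,0,0,0,0,0,0,0,0,0,0,0,0]

```text
time: 17.75
position: [0.6087, 0.0663, 0.0863]
eef_rot: [[-0.86, 0.099, 0.5], [0.086, 0.995, -0.049], [-0.502, 0.001, -0.865]]
ft_force: [-7.0, -0.2, 12.4]
grip_width: 0.0001
gripper_force: 6.9
```

>>> apply_moves:
  commands: [0,0,0,0,0,0,0,0,0,0,0,0,0,0,0,0,0,0,0,0,0,0,0,0,0,-0.005,0,0,0,0,0,0,-0.02,0,0,0,0,0,0,-0.03,0,0,0,0,0,0,-0.03,0,0,0,0,0,0,-0.02,0,0,0,0]

```text
invalid input
```

>>> apply_moves:
  commands: [0,0,0,0,0,0,0,0,0,0,0,0,0,0,0,0,-0.005,0,0,0,0,0,0,-0.02,0,0,0,0,0,0,-0.03,0,0,0,0,0,0,-0.03,0,0,0,0,0,0,-0.02,0,0,0,0,0,0,0,0,0,0,0]

```text
time: 18.75
position: [0.5564, 0.0717, 0.1773]
eef_rot: [[-0.86, 0.099, 0.501], [0.086, 0.995, -0.049], [-0.503, 0.001, -0.864]]
ft_force: [0.5, 0.2, -0.1]
grip_width: -0.0
gripper_force: 0.0
```

Run:
```python
from fit3 import *
s=telemetry.read_state();print(s["position"])
# lever grip locked in fit3 frame: TCP below grasp point; hinge local x[3],x[4]
h=np.array([x[3],x[4],.06]);R=toolR(y[2],0)
g=w(y,h+[-.0846,0,-.009]);print("grip",g,"pinch",bot.pinch_z)
pre=g+[0,0,.12];rows(pre,R,8,.6)
im=viewer.capture("wrist");np.save("T4.npy",viewer.camera_model("wrist")["T"])
for P in [h+[-.109,-.011,-.005],h+[-.109,.011,-.005],h+[0,0,.006],k(-.014,-.028),k(.014,.028),(0,-.075,.065)]:
    q=proj("wrist",w(y,np.array(P)));cv2.circle(im,tuple(int(v) for v in q.round()),2,(0,0,255),-1)
cv2.imwrite("pics/w4.png",cv2.convertScaleAbs(cv2.resize(im[70:370,180:580],None,fx=2,fy=2,interpolation=2),alpha=1.4))
```

```text
[0.55642611 0.07166688 0.17727833]
grip [0.54889103 0.18750176 0.051     ] pinch 0.0187
0.0024,0.0143,-0.0005,0.001,0.472,0,0.6, 0.0025,0.0143,-0.0003,0.001,0.472,0,0.6, 0.0025,0.0143,-0.0002,0.001,0.472,0,0.6, 0.0025,0.0143,-0,0.001,0.472,0,0.6, 0.0025,0.0143,0.0001,0.001,0.472,0,0.6, 0.0025,0.0143,0.0003,0.001,0.472,0,0.6, 0.0025,0.0143,0.0005,0.001,0.472,0,0.6, 0.0024,0.0143,0.0006,0.001,0.472,0,0.6,
```

View pics/w4.png

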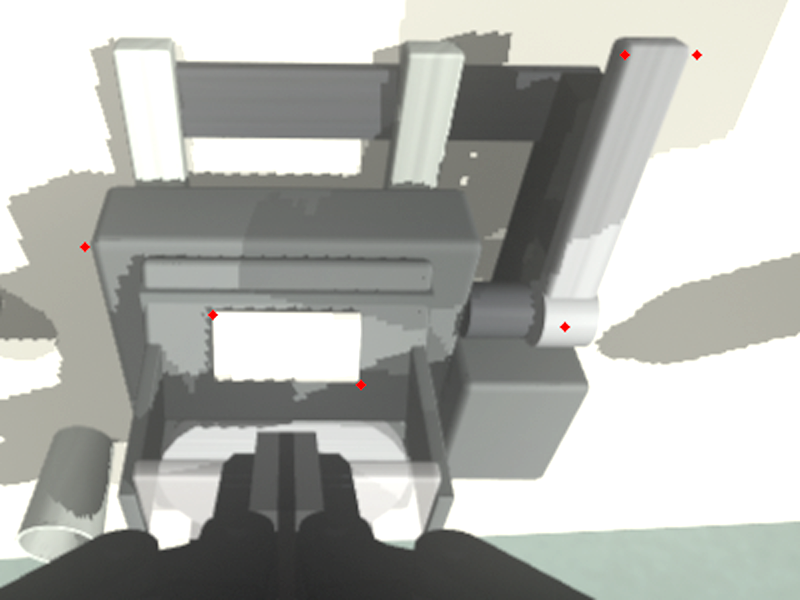

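The fit matches the key. The lever tip lies about 2 mm to the right (−y) of the prediction, so I'll aim 2 mm lower in y and open the fingers to about 38 mm.

>>> apply_moves:
  commands: [0.0024,0.014,-0.0005,0,0.472,0,0.45,0.0025,0.014,-0.0003,0,0.472,0,0.45,0.0025,0.014,-0.0002,0,0.472,0,0.45,0.0025,0.014,0,0,0.472,0,0.45,0.0025,0.014,0,0,0.472,0,0.45,0.0025,0.014,0.0003,0,0.472,0,0.45,0.0025,0.014,0.0005,0,0.472,0,0.45,0.0024,0.014,0.0006,0,0.472,0,0.45]

```text
time: 19.8
position: [0.5485, 0.185, 0.1681]
eef_rot: [[-0.995, 0.099, -0.006], [0.099, 0.995, -0.0], [0.006, -0.001, -1.0]]
ft_force: [-0.6, -0.3, -0.5]
grip_width: 0.0384
gripper_force: 0.0
```

>>> apply_moves:
  commands: [0,0,0.02,0,0,0,0.45,0,0,0.02,0,0,0,0.45,0,0,0.01,0,0,0,0.45,0,0,0,0,0,0,0.45,0,0,0,0,0,0,0.45,0,0,0,0,0,0,0.45,0,0,0,0,0,0,0.45,0,0,0,0,0,0,0.45]

```text
time: 20.8
position: [0.5485, 0.1849, 0.1205]
eef_rot: [[-0.995, 0.099, -0.001], [0.099, 0.995, 0.001], [0.001, 0.001, -1.0]]
ft_force: [-0.1, 0.5, -0.9]
grip_width: 0.0384
gripper_force: 0.0
```

Run:
```python
from fit3 import *
s=telemetry.read_state();print(s["position"],s["grip_width"])
h=np.array([x[3],x[4],.06]);g=w(y,h+[-.0846,-.002,-.009]);plan(g-[0,0,.017],toolR(y[2],0))
im=viewer.capture("wrist")
for P in [h+[-.109,-.013,-.005],h+[-.109,.009,-.005]]:
    q=proj("wrist",w(y,np.array(P)));cv2.circle(im,tuple(int(v) for v in q.round()),2,(0,0,255),-1)
cv2.imwrite("pics/w5.png",cv2.convertScaleAbs(cv2.resize(im[130:430,150:490],None,fx=2,fy=2,interpolation=2),alpha=1.4))
```

```text
[0.54847309 0.18486111 0.12050116] 0.03841451315634228
total shift tool(mm) [-0.3  0.6 86.5] turn deg [ 0.04 -0.08  0.01]
```

View pics/w5.png

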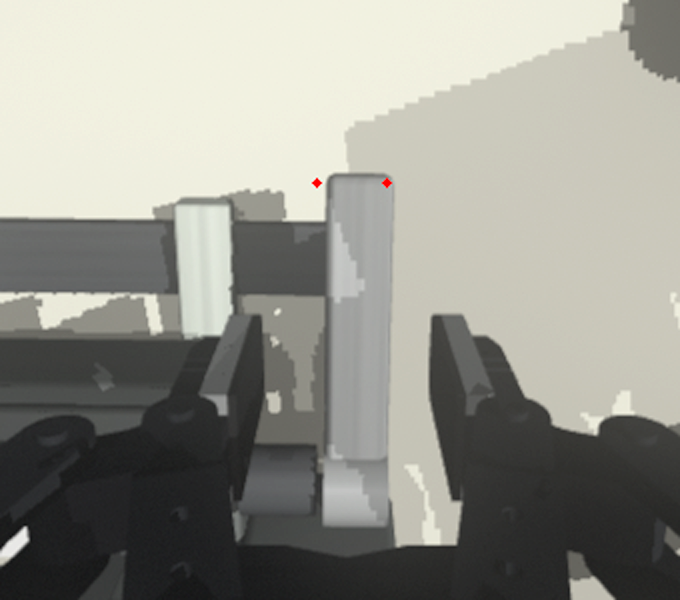

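The fingers straddle the lever, whose centre is at column 360 against about 350 for the fingers. I'll shift 3 mm in +y and descend.

>>> apply_moves:
  commands: [0,0.003,0.01,0,0,0,0.45,0,0,0.02,0,0,0,0.45,0,0,0.02,0,0,0,0.45,0,0,0.02,0,0,0,0.45,0,0,0.012,0,0,0,0.45,0,0,0.003,0,0,0,0.45,0,0,0,0,0,0,0.45,0,0,0,0,0,0,0.45]

```text
time: 21.85
position: [0.549, 0.188, 0.0357]
eef_rot: [[-0.995, 0.099, -0.001], [0.099, 0.995, 0.001], [0.001, 0.001, -1.0]]
ft_force: [0.8, -0.9, -0.3]
grip_width: 0.038
gripper_force: 0.0
```

>>> apply_moves:
  commands: [0,0,0,0,0,0,0.2,0,0,0,0,0,0,0.2,0,0,0,0,0,0,0.2,0,0,0,0,0,0,0.2,0,0,0,0,0,0,0.2,0,0,0,0,0,0,0.2,0,0,0,0,0,0,0.2,0,0,0,0,0,0,0.2]
  force: 40

```text
time: 22.85
position: [0.549, 0.1886, 0.0355]
eef_rot: [[-0.995, 0.099, -0.001], [0.099, 0.995, 0.002], [0.001, 0.002, -1.0]]
ft_force: [-0.7, 1.9, 4.8]
grip_width: 0.0208
gripper_force: 43.2
```

>>> apply_moves:
  commands: [0,0,-0.0065,0,0,0,0,0,0,-0.0065,0,0,0,0,-0.0005,0,-0.0065,0,0,0,0,-0.001,0,-0.006,0,0,0,0,-0.0015,0,-0.006,0,0,0,0,-0.002,0,-0.006,0,0,0,0,-0.0025,0,-0.006,0,0,0,0,-0.0025,0,-0.005,0,0,0,0]
  force: 40

```text
time: 23.85
position: [0.5573, 0.1876, 0.0824]
eef_rot: [[-0.995, 0.099, -0.005], [0.099, 0.995, 0.002], [0.005, 0.001, -1.0]]
ft_force: [0.2, 9.4, -2.5]
grip_width: 0.0211
gripper_force: 39.8
```

>>> apply_moves:
  commands: [0,0,0,0,0,0,0,0,0,0,0,0,0,0,0,0,0,0,0,0,0.45,0,0,0,0,0,0,0.45,0,0,0,0,0,0,0.45,0,0,0,0,0,0,0.45,0,0,0,0,0,0,0.45,0,0,0,0,0,0,0.45]

```text
time: 24.85
position: [0.5585, 0.1868, 0.0835]
eef_rot: [[-0.995, 0.099, -0.002], [0.099, 0.995, 0.001], [0.002, 0.0, -1.0]]
ft_force: [0.4, 0.1, -1.0]
grip_width: 0.0385
gripper_force: 0.0
```

>>> apply_moves:
  commands: [0,0,-0.02,0,0,0,0.45,0,0,-0.03,0,0,0,0.45,0,0,-0.03,0,0,0,0.45,0,0,-0.02,0,0,0,0,0,0,-0.02,0,0,0,0,0,0,0,0,0,0,0,0,0,0,0,0,0,0,0,0,0,0,0,0,0]

```text
time: 25.85
position: [0.5579, 0.1865, 0.2022]
eef_rot: [[-0.995, 0.099, -0.004], [0.099, 0.995, -0.0], [0.004, -0.0, -1.0]]
ft_force: [0.7, -0.5, 0.9]
grip_width: -0.0
gripper_force: 0.0
```

Run:
```python
from h import *
s=telemetry.read_state();print(s["position"]);np.save("T5.npy",viewer.camera_model("wrist")["T"])
a=viewer.capture("wrist");b=viewer.capture("side")[215:340,170:330]
a=cv2.resize(a,None,fx=.8,fy=.8,interpolation=3)[:,:400];b=cv2.resize(b,None,fx=2.5,fy=2.5,interpolation=2)
c=np.zeros((max(len(a),len(b)),800,3),np.uint8);c[:len(a),:400]=a[:,:400];c[:len(b),400:]=b
cv2.imwrite("pics/w6.png",cv2.convertScaleAbs(c,alpha=1.4))
```

```text
[0.55792401 0.18654545 0.20222857]
```

View pics/w6.png

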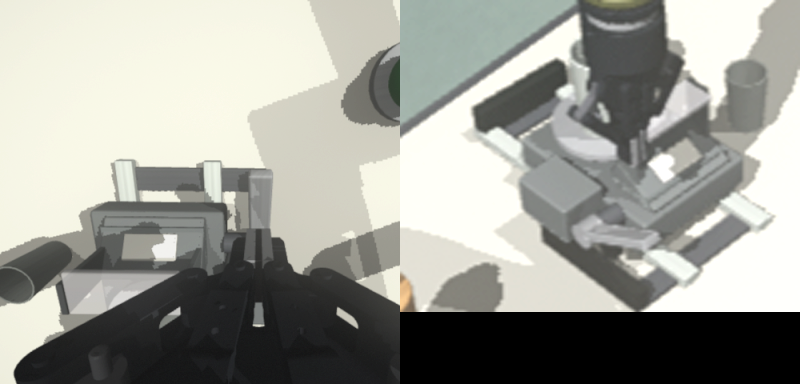

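The lever is up again in both views, clear of the gripper, and the tumbler still stands. Next I'll go to the push face, tilted and with the fingers shut.

Run:
```python
from fit3 import *
R=toolR(y[2],np.pi/6);s=telemetry.read_state()
pA=w(y,np.array([-.09,0,.15]));rows(pA,R,8,0)
d=R.T@(w(y,np.array([-.04,0,.04]))-pA);print(d.round(4));print((R.T@(Ro.from_euler("z",y[2]).as_matrix()@[.004,0,0])).round(5))
```

```text
0.0071,-0.0143,0.0066,-0,-0.472,0,0, 0.0075,-0.0143,0.0061,-0,-0.472,0,0, 0.0079,-0.0143,0.0056,-0,-0.472,0,0, 0.0082,-0.0143,0.0051,-0,-0.472,0,0, 0.0086,-0.0143,0.0045,-0,-0.472,0,0, 0.0088,-0.0143,0.0039,-0,-0.472,0,0, 0.0091,-0.0143,0.0033,-0,-0.472,0,0, 0.0093,-0.0143,0.0027,-0,-0.472,0,0,
[0.0117 0.     0.1203]
[-0.00346 -0.       0.002  ]
```

>>> apply_moves:
  commands: [0.007,-0.0143,0.0066,0,-0.472,0,0,0.0075,-0.0143,0.006,0,-0.472,0,0,0.008,-0.0143,0.0056,0,-0.472,0,0,0.008,-0.0143,0.005,0,-0.472,0,0,0.0086,-0.0143,0.0045,0,-0.472,0,0,0.009,-0.0143,0.004,0,-0.472,0,0,0.009,-0.0143,0.0033,0,-0.472,0,0,0.0093,-0.0143,0.0027,0,-0.472,0,0]

```text
time: 26.95
position: [0.4904, 0.0783, 0.1509]
eef_rot: [[-0.86, 0.099, 0.5], [0.086, 0.995, -0.049], [-0.503, 0.001, -0.864]]
ft_force: [-0.2, -1.9, -0.7]
grip_width: 0.0
gripper_force: 0.0
```

>>> apply_moves:
  commands: [0.002,0,0.02,0,0,0,0,0.002,0,0.02,0,0,0,0,0.002,0,0.02,0,0,0,0,0.002,0,0.02,0,0,0,0,0.002,0,0.02,0,0,0,0,0.0017,0,0.02,0,0,0,0,0,0,0,0,0,0,0,0,0,0,0,0,0,0]

```text
time: 27.95
position: [0.5405, 0.0735, 0.0502]
eef_rot: [[-0.864, 0.097, 0.494], [0.083, 0.995, -0.052], [-0.497, -0.004, -0.868]]
ft_force: [0.1, -0.5, -0.2]
grip_width: -0.0003
gripper_force: 0.0
```

Run:
```python
from fit3 import *
plan(w(y,np.array([-.04,0,.04])),toolR(y[2],np.pi/6));s=telemetry.read_state();print(s["position"],s["ft_force"])
```

```text
total shift tool(mm) [ 5.5 -0.5  8.6] turn deg [-0.14 -0.2   0.2 ]
[0.54047842 0.07354779 0.0501672 ] [ 0.0769573  -0.47173869 -0.1511067 ]
```

>>> apply_moves:
  commands: [0.0035,0,0.006,0,0,0,0,-0.0035,0,0.002,0,0,0,0,-0.0035,0,0.002,0,0,0,0,-0.0035,0,0.002,0,0,0,0,-0.0035,0,0.002,0,0,0,0,-0.0035,0,0.002,0,0,0,0,-0.0035,0,0.002,0,0,0,0,-0.0035,0,0.002,0,0,0,0]

```text
time: 28.95
position: [0.57, 0.0712, 0.0467]
eef_rot: [[-0.866, 0.099, 0.49], [0.085, 0.995, -0.052], [-0.493, -0.003, -0.87]]
ft_force: [0.2, 0.1, 0.1]
grip_width: -0.0001
gripper_force: 0.0
```

>>> apply_moves:
  commands: [-0.0035,0,0.002,0,0,0,0,-0.0035,0,0.002,0,0,0,0,-0.0035,0,0.002,0,0,0,0,-0.0035,0,0.002,0,0,0,0,-0.0035,0,0.002,0,0,0,0,-0.0035,0,0.002,0,0,0,0,-0.0035,0,0.002,0,0,0,0,-0.0035,0,0.002,0,0,0,0]

```text
time: 29.95
position: [0.6021, 0.0678, 0.0461]
eef_rot: [[-0.866, 0.101, 0.49], [0.086, 0.995, -0.052], [-0.492, -0.003, -0.87]]
ft_force: [-2.0, -0.6, 0.6]
grip_width: 0.0002
gripper_force: 0.6
```

>>> apply_moves:
  commands: [-0.0035,0,0.002,0,0,0,0,-0.0035,0,0.002,0,0,0,0,-0.0035,0,0.002,0,0,0,0,-0.0035,0,0.002,0,0,0,0,-0.0035,0,0.002,0,0,0,0,-0.0035,0,0.002,0,0,0,0,-0.0035,0,0.002,0,0,0,0,-0.0035,0,0.002,0,0,0,0]

```text
time: 30.95
position: [0.6342, 0.0646, 0.0458]
eef_rot: [[-0.866, 0.101, 0.489], [0.086, 0.995, -0.052], [-0.492, -0.003, -0.871]]
ft_force: [-0.8, -0.3, 0.7]
grip_width: -0.0001
gripper_force: 0.6
```

Run:
```python
from fit3 import *
s=telemetry.read_state();print(s["position"],s["ft_force"]);c,n=np.cos(y[2]),np.sin(y[2]);d=s["position"][:2]-y[:2];print("local",c*d[0]+n*d[1],-n*d[0]+c*d[1])
viewer.capture("side")
for n in("pan_center","tumbler_mid","visor_edge","brake"):
    for r in viewer.regions_of("side",n)[:3]:
        ys,xs=np.nonzero(r["region"]);print(n,round(r["p"],2),np.round(r["extent"]),len(xs),xs.mean().round(1),ys.mean().round(1))
```

```text
[0.6342418  0.06458676 0.04576692] [-0.75646416 -0.30438924  0.65567764]
local 0.05471943801359558 0.0009060300554383895
pan_center 0.88 [200. 235. 274. 307.] 3650 240.7 271.6
pan_center 0.63 [230. 380. 257. 409.] 651 242.8 394.9
tumbler_mid 0.78 [218. 218. 247. 261.] 839 233.8 236.3
tumbler_mid 0.73 [257. 219. 272. 238.] 221 265.5 231.2
tumbler_mid 0.34 [377. 202. 410. 244.] 627 393.0 223.6
visor_edge 0.67 [203. 238. 274. 303.] 3477 240.6 272.0
brake 0.86 [222. 286. 255. 306.] 286 236.3 297.1
brake 0.2 [143. 318. 182. 380.] 1698 162.0 349.4
```

>>> apply_moves:
  commands: [-0.0035,0,0.002,0,0,0,0,-0.0035,0,0.002,0,0,0,0,-0.0035,0,0.002,0,0,0,0,-0.0035,0,0.002,0,0,0,0,-0.0035,0,0.002,0,0,0,0,-0.0009,0,0.0005,0,0,0,0,-0.0009,0,0.0005,0,0,0,0,-0.0009,0,0.0005,0,0,0,0]

```text
time: 32.2
position: [0.6482, 0.0621, 0.0433]
eef_rot: [[-0.872, 0.101, 0.479], [0.086, 0.995, -0.054], [-0.482, -0.006, -0.876]]
ft_force: [-28.6, 8.1, 21.5]
grip_width: -0.0001
gripper_force: 14.8
```

>>> apply_moves:
  commands: [-0.0009,0,0.0005,0,0,0,0,-0.0009,0,0.0005,0,0,0,0,-0.0009,0,0.0005,0,0,0,0,0,0,0,0,0,0,0,0,0,0,0,0,0,0,0,0,0,0,0,0,0,0,0,0,0,0,0,0,0,0,0,0,0,0,0]

```text
time: 33.2
position: [0.6483, 0.0618, 0.0427]
eef_rot: [[-0.874, 0.101, 0.475], [0.086, 0.995, -0.055], [-0.478, -0.007, -0.878]]
ft_force: [-34.8, 9.0, 25.7]
grip_width: -0.0002
gripper_force: 17.6
```

The force rose with the tool stuck, so the carriage is probably at the stop. I'll back off and verify.

>>> apply_moves:
  commands: [0.0035,0,-0.002,0,0,0,0,0.0053,0,-0.003,0,0,0,0,0.0087,0,-0.005,0,0,0,0,0.017,0,-0.01,0,0,0,0,0.026,0,-0.015,0,0,0,0,0,0,-0.03,0,0,0,0,0,0,-0.04,0,0,0,0,0,0,-0.03,0,0,0,0]

```text
time: 34.2
position: [0.5426, 0.0747, 0.1354]
eef_rot: [[-0.865, 0.101, 0.492], [0.087, 0.995, -0.051], [-0.495, -0.001, -0.869]]
ft_force: [0.6, -0.4, 0.2]
grip_width: 0.0001
gripper_force: 0.0
```

Run:
```python
from fit3 import *
print(telemetry.read_state()["ft_force"],telemetry.read_state()["position"])
for c in("scene","side"):
    im=viewer.capture(c);cv2.imwrite(f"pics/{c}9.png",im)
    for n in("pan_center","tumbler_mid","brake","key","track","roller","ball_center"):
        for r in viewer.regions_of(c,n)[:3]:
            ys,xs=np.nonzero(r["region"]);print(c,n,round(r["p"],2),np.round(r["extent"]),len(xs),xs.mean().round(1),ys.mean().round(1))
# predicted key centre in side for face shifts from the fit3 face
u=np.array([np.cos(y[2]),np.sin(y[2]),0])
for d in(0,.07,.08,.09,.1):print(d,proj("side",w(y,np.array([.03,0,.09]))+d*u).round(1))
print("side key at fit3 minus 9mm",proj("side",w(x,np.array([.03,0,.09]))).round(1))
# tumbler displacement
print(proj("scene",[.7027,.0636,.1455]),[ (d,proj("scene",np.array([.7027,.0636,.1455])+d*u).round(1)) for d in(.08,.1)])
```

```text
[ 0.62560599 -0.37929414  0.19120826] [0.5426418  0.07471822 0.13543393]
scene tumbler_mid 0.95 [278. 250. 298. 284.] 550 289.9 265.0
scene tumbler_mid 0.67 [304. 274. 337. 325.] 1225 318.7 297.5
scene brake 0.64 [373. 279. 404. 326.] 412 387.9 302.2
scene track 0.89 [272. 255. 414. 375.] 7725 337.9 317.8
scene roller 0.65 [470. 312. 515. 374.] 1863 492.0 340.6
scene ball_center 0.97 [476. 278. 501. 308.] 538 487.7 293.2
side pan_center 0.68 [198. 235. 285. 302.] 3890 241.3 269.8
side tumbler_mid 0.71 [215. 218. 244. 259.] 831 230.5 234.3
side tumbler_mid 0.63 [223. 286. 248. 304.] 307 233.5 294.4
side tumbler_mid 0.55 [259. 220. 274. 236.] 190 266.3 229.4
side brake 0.58 [217. 283. 251. 303.] 341 233.8 294.4
side brake 0.42 [197. 234. 287. 303.] 3865 241.4 269.8
side key 0.65 [252. 258. 268. 273.] 170 259.2 265.2
side track 0.75 [198. 232. 317. 340.] 5852 250.4 283.0
side roller 0.95 [143. 318. 181. 380.] 1636 162.4 349.1
side ball_center 0.66 [226. 379. 258. 409.] 682 242.6 394.8
0 [279.4 278. ]
0.07 [260.9 266.2]
0.08 [258.4 264.5]
0.09 [255.8 262.9]
0.1 [253.3 261.3]
side key at fit3 minus 9mm [281.7 279.7]
[340.41236793 275.20501429] [(0.08, array([320.6, 296.1])), (0.1, array([315.4, 301.7]))]
```

Run:
```python
from fit3 import *
import cv2
X=[.6951,.0572,-.0977]
for f in("scene0","scene9"):
    g=cv2.cvtColor(cv2.imread(f"pics/{f}.png"),6).astype(np.float32)
    for yy in(-.045,.045):
        print(f,yy,[int(cv2.remap(g,np.float32([[q[0]]]),np.float32([[q[1]]]),1)[0,0]) for q in (proj("scene",w(X,np.array([t,yy,.045]))) for t in np.arange(.10,.20,.004))])
```

```text
scene0 -0.045 [71, 69, 78, 100, 132, 153, 154, 154, 155, 154, 153, 153, 156, 155, 155, 153, 124, 62, 46, 47, 45, 43, 41, 42, 42]
scene0 0.045 [75, 71, 72, 72, 84, 114, 130, 145, 155, 158, 157, 150, 149, 152, 154, 156, 141, 77, 45, 44, 44, 41, 39, 40, 39]
scene9 -0.045 [86, 86, 92, 112, 134, 138, 135, 105, 61, 52, 57, 60, 53, 50, 47, 49, 45, 40, 43, 45, 44, 41, 37, 38, 40]
scene9 0.045 [83, 78, 79, 80, 81, 81, 80, 79, 81, 80, 81, 77, 65, 50, 49, 46, 44, 38, 41, 42, 42, 39, 37, 37, 34]
```

No bright gap remains. The carriage's front edge lies at about 0.164 m along the track and the stop's near face at about 0.166 m, so they are in contact. The tumbler moved with the pan and the lever is up.

```bash
python3 -c "
from workcell import ticket
print(ticket.close_job())"
```

```text
the job is handed in; nothing more can be done
None
```

I handed the job in with every step carried out: brake locked, key held at about 14 N for about a second, and lever flicked up. The carriage is at the end stop (within about 3 mm by camera) with the tumbler still on the pan; the hand-in returned no verdict.

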